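Fetch the spare ink cartridge from behind the things on the desk organiser

ROBOT

A 6-joint arm with a two-finger parallel gripper is mounted at the origin on the work surface. World frame = base frame: x ahead of the robot, y to its left, z up, the work surface at z = 0. Lengths are in m, angles in degrees, forces in N, time in s.
With the tool pointing down it reaches from about 0.425 to 0.95 m from the base axis. Payload 14.7 kg.
Tool frame: the origin (TCP) lies at the very end of the fingers, on their centre line; the grasp point (between the pads) lies 19 mm behind it; z points along the fingers, y is the line along which they close (so a half turn about z gives the same grasp; the last joint's range is limited). The gripper opens to 85 mm and grips with 20 to 120 N. Pads are 22 mm wide; open, the fingers measure 114 mm over their backs; the gripper's body (76 mm by 85 mm) begins 54 mm behind the grasp point. The pads swing forward as they close: fully open they stand 13 mm farther back than shut.
Start: joints at [61.559, 27.513, 91.461, -0, 61.026, -2.67], TCP at [0.283, 0.585, 0.231] pointing down, gripper open.
Joint ranges: [-157.49, 157.49], [-46.99, 117.5], [13.45, 153.17], [-89.5, 269.5], [5.16, 153.95], [-167.48, 167.48]. Speed limits (degrees/s): [108.29, 108.29, 136.94, 172.46, 172.46, 172.46].

INTERFACE

Orientations are given as a 3x3 rotation matrix whose columns are the frame's x, y, z axes.
In Python, from plant import arm gives the robot as it stands. The module is installed in compiled form; this text tells all that it offers.
- The arm moves only by the tool move_arm, never from a script. Its argument "increments" is a list of rows, each an object with "fingers": the finger opening in cm, from 0 to 8.54; "slide": the shift along the tool's x, y, z in cm, a list of three; "rotation": the turn, a rotation vector about the tool's x, y, z in degrees, a list of three. In form: [{"fingers": fingers, "slide": [tx, ty, tz], "rotation": [ax, ay, az]}, ...]. A call has 1 to 20 rows; each row shifts and turns the commanded pose from where the row before left it, along the tool's axes as they then stand; what a row does not reach is not made up. A row lasts 1/8 s, in which the tool goes at most 62.5 mm and 10.7 degrees, less where a joint would pass 70% of its speed; a pose out of reach is approached as far as the arm can. A call with a gripper value outside its range is refused whole. The fingers move at their own pace and stop on an object; "squeeze" is the grip in N (left out, the last holds). Time passes only in rows, so rows that do not move let the fingers close. It gives the time, the measured TCP pose, the force, the opening and the grip force at its end, in the units of the state.
- arm.get_state(): the state, without advancing time (a new reading comes with each control period).
- arm.grab_frame(name): name is "scene" or "top" or "wrist"; returns a dict with "image" (384x512x3 uint8, red, green, blue), "vfov" (degrees; the focal length in pixels is half the picture's height over the tangent of half this angle, whatever the lens; pixels are square), "cx", "cy" (the principal point, pixels), "D" ([k1, k2, p1, p2, k3] as OpenCV has them; the pictures are not rectified), "position" and "orientation" of the camera in the world; the wrist camera has in their place "mount" (4x4, takes a point from camera to tool coordinates, whose origin is the TCP and whose axes are the flange's). Camera axes: x right, y up, looking along -z (the intrinsics and any distortion apply to the point x, -y, -z); pixel columns grow to the right and rows downward; lengths in m; the calibration is good to about 2 mm. A picture is of the moment at which its call begins: read the wrist's pose just before it. There is no depth.
- arm.finish_job(): hands the job in; it is judged then, once.
Trained networks look in the newest picture that a camera, given by its name, has taken for a name from the list of things; names that differ only in an ending like _2 or _b are one class to them, and where a whole thing is asked for, a point or a joint stands for the part that bears it (a point fixed in the world has none). Each returns a list of dicts, best first, with "p" (0 to 1); they miss things now and then, are a little off and sometimes report something else, mostly with a low value. They report only what shows in the picture. A call takes as long as a camera call. They do not tell look-alikes from the thing itself.
- arm.recognise(target, camera): "extent" ([left, top, right, bottom] in pixels, round what is visible of it).
- arm.outline_of(target, camera): "region" (384x512 bool, what is visible of it) and "extent" ([left, top, right, bottom] in pixels, round what is visible of it).
The state is a dict: "t": time; "q": joint angles; "joint_velocities": joint speeds; "joint_efforts": joint torques, N m; "tool_pos": TCP position; "ee_rot": TCP orientation; "contact_force": force on the tool from outside, world axes, zero at the start; "wrist_torque": the same for the moment, N m; "gripper_width": opening from 0.0 (shut) to 1.0 (fully open); "finger_force": force on a finger pad.
Only numpy, scipy, OpenCV 4.12 (cv2) and the standard library are available. Lean on these libraries where they do the work, as an engineer would, in place of code of your own. Each camera call takes 0.05 s, during which the arm holds its last target. There are 200 camera calls.

TASK

The spare ink cartridge on the white desk organiser is hemmed in by the round tub, the square carton and the speaker: first move all three off the organiser and stand them upright on the long dark mat. Then lay the cartridge, upright, lengthwise in the small grey tray, and only after that put the three back, each standing upright, centred and square on the cork pad of its own shape. Let nothing tip over.

Things in the scene. Friction and masses are not known exactly. Their poses are not given: they have to be found in the camera images.
- tub_mid (a point): Round white plastic tub, diameter 60 mm, 106 mm high, 0.2 kg, with a paper label band; loose, standing upright. This point is its centre, 53 mm above its underside; z is up along its axis.
- carton_mid (a point): Square brown cardboard carton, 54 x 54 mm, 108 mm high, 0.18 kg, rigid and closed; loose, standing upright. This point is its centre, 54 mm above its underside; x and y are square to its sides, z up.
- speaker_mid (a point): Oblong grey portable speaker without cable, 44 mm along its x, 64 mm along its y, 104 mm high, 0.25 kg, with two dark round drivers on its -x face; loose, standing upright. This point is its centre, 52 mm above its underside; z is up.
- cartridge_mid (a point): Spare ink cartridge, a low black block with a white paper label, 56 mm along its x, 34 mm along its y, 44 mm high, 0.08 kg; loose, lying on the base of the organiser between the three taller things. This point is its centre, 22 mm above its underside; z is up.
- organiser: White fixed desk organiser, base 175 x 250 mm, 8 mm thick, back panel 42 mm high at x = 90 mm, side lips 16 mm high. Origin at table height, 5 mm short of its middle; x towards the back panel, z up. Pads at (45, 62), (45, -62), (-24, 0) mm, in any order; cartridge near (45, 0), 8 to 25 mm from the three things left, right and in front of it. Loose eraser and note pad in the front corners.
- tub_pad: Round cork pad, diameter 72 mm, 3 mm thick, fixed on the organiser: the tub's place (the tub starts on it). Origin at the centre of its underside, so its top is 3 mm higher; axes parallel to the organiser's.
- carton_pad: Square cork pad, 66 x 66 mm, 3 mm thick, fixed on the organiser: the carton's place (the carton starts on it). Origin at the centre of its underside; axes parallel to its sides and to the organiser's.
- speaker_pad: Oblong cork pad, 56 mm along its x, 76 mm along its y, 3 mm thick, fixed on the organiser: the speaker's place (the speaker starts on it). Origin at the centre of its underside; axes parallel to its sides and to the organiser's.
- mat: Long dark rubber mat on the table to one side of the organiser, 310 mm along its x, 150 mm along its y, 3 mm thick, fixed and empty at the start: the side area, room for the three things in a row along x. Origin at the centre of its underside, at table height; z up.
- tray: Small open grey plastic tray on the table at the other side of the organiser, outside 88 mm along its x, 66 mm along its y, 14 mm high, walls 4 mm, inner floor 4 mm above the table, fixed, empty: the place for the cartridge, whose 56 mm length goes along the tray's x, either way round. Origin at the centre of its underside; z up.
Mind the look-alikes: they are no part of the job. What is shaped like the part that bears carton_mid but pink or yellow is not meant.

How it is judged (in metres and radians):
On the way, in this order (a step that is already met when the one before it is completed fails the run):
1. tub, carton and speaker stand on the mat (x of tub_mid in the frame of mat between -0.135 and 0.135 m and y of tub_mid in the frame of mat between -0.055 and 0.055 m and z of each of tub_mid, carton_mid, speaker_mid in the frame of mat below 0.066 m and angle between each of tub_mid, carton_mid, speaker_mid's own z axis and vertical below 0.15 rad and linear speed of each of tub, carton, speaker below 0.02 m/s and x of carton_mid in the frame of mat between -0.135 and 0.135 m and y of carton_mid in the frame of mat between -0.055 and 0.055 m and x of speaker_mid in the frame of mat between -0.135 and 0.135 m and y of speaker_mid in the frame of mat between -0.055 and 0.055 m), for 0.2 s.
2. the cartridge lies in the tray while the three still stand on the mat (all of step 1 and horizontal distance between cartridge_mid and tray below 0.014 m and height (world z) of cartridge_mid below 0.034 m and angle between the x axis of cartridge_mid and the x axis of tray, either way round below 0.25 rad and angle between cartridge_mid's own z axis and vertical below 0.15 rad and linear speed of cartridge below 0.02 m/s), for 0.2 s.
At the end, for the whole second after the job is handed in: Cartridge upright in the tray, within 14 mm of its centre and 0.25 rad of its length; tub, carton and speaker at rest, upright, within 12 mm of the centre of their own pads, carton and speaker square within 0.25 rad. The three stood on the mat, centres 20 mm inside its edge, until it was in (horizontal distance between tub_mid and tub_pad below 0.012 m and z of tub_mid in the frame of tub_pad below 0.062 m and angle between each of tub_mid, carton_mid, speaker_mid, cartridge_mid's own z axis and vertical below 0.15 rad and linear speed of each of tub, carton, speaker, cartridge below 0.02 m/s and horizontal distance between carton_mid and carton_pad below 0.012 m and z of carton_mid in the frame of carton_pad below 0.063 m and (angle between the x axis of carton_mid and the x axis of carton_pad, either way round below 0.25 rad or angle between the x axis of carton_mid and the y axis of carton_pad, either way round below 0.25 rad) and horizontal distance between speaker_mid and speaker_pad below 0.012 m and z of speaker_mid in the frame of speaker_pad below 0.061 m and angle between the x axis of speaker_mid and the x axis of speaker_pad, either way round below 0.25 rad and horizontal distance between cartridge_mid and tray below 0.014 m and height (world z) of cartridge_mid below 0.034 m and angle between the x axis of cartridge_mid and the x axis of tray, either way round below 0.25 rad and angular speed of each of tub, carton, speaker, cartridge below 0.3 rad/s); the robot touches nothing.
It fails at once if the tub is tipped over (angle between tub_mid's own z axis and vertical above 0.7 rad).
It fails at once if the carton is tipped over (angle between carton_mid's own z axis and vertical above 0.7 rad).
It fails at once if the speaker is tipped over (angle between speaker_mid's own z axis and vertical above 0.7 rad).
It fails at once if the cartridge is tipped over (angle between cartridge_mid's own z axis and vertical above 0.7 rad).
It also fails if it takes over 136 s, if anything falls off the work surface, if the arm or the gripper's body presses on something with over 40 N, if the wrist force passes 120 N, or if a joint passes its speed limit or range.

## Working session

There is one attempt and no reset: what is moved stays moved. The work goes in short steps, Python scripts to look and compute and a tool call to move; the robot and the scene stay as the last step left them, time stands still between calls to the robot, and variables do not carry over. Pictures are saved under pics/ and viewed, at most 14 in all, crops included, and the job is handed in when it is done.

Besides the shell and the picture viewer there is one more tool, called after "Call:" by a JSON object that holds its "method" and its "body". move_arm: Moves the arm, as the interface text tells. Its arguments: {"type":"object","properties":{"increments":{"type":"array","items":{"type":"object","properties":{"fingers":{"type":"number"},"slide":{"type":"array","items":{"type":"number"}},"rotation":{"type":"array","items":{"type":"number"}}}}},"squeeze":{"type":"number"}},"required":["increments"]}

```bash
mkdir -p pics; cat > h.py <<'E'
import numpy as np, cv2
from plant import arm
def K(f):
    fl=f["image"].shape[0]/2/np.tan(np.radians(f["vfov"])/2)
    return np.array([[fl,0,f["cx"]],[0,fl,f["cy"]],[0,0,1]])
def pose(f,st=None):
    if "mount" in f:
        T=np.eye(4);T[:3,:3]=np.array(st["ee_rot"]);T[:3,3]=st["tool_pos"]
        M=T@np.array(f["mount"]);return M[:3,:3],M[:3,3]
    return np.array(f["orientation"]),np.array(f["position"])
def ray(f,px,st=None):
    R,p=pose(f,st)
    u=cv2.undistortPoints(np.array(px,float).reshape(-1,1,2),K(f),np.array(f["D"],float)).reshape(-1,2)
    return (R@np.c_[u[:,0],-u[:,1],-np.ones(len(u))].T).T,p
def at(f,px,z,st=None):
    d,p=ray(f,px,st); return p+d*((z-p[2])/d[:,2])[:,None]
def proj(f,P,st=None):
    R,p=pose(f,st); c=(np.atleast_2d(P)-p)@R; c=c*[1,-1,-1]
    return cv2.projectPoints(c,np.zeros(3),np.zeros(3),K(f),np.array(f["D"],float))[0].reshape(-1,2)
def save(f,n,s=1,crop=None):
    im=f["image"][:,:,::-1]
    if crop: im=im[crop[1]:crop[3],crop[0]:crop[2]]
    cv2.imwrite("pics/"+n,cv2.resize(im,None,fx=s,fy=s,interpolation=cv2.INTER_CUBIC))
E
python3 - <<'E'
from h import *
s=arm.get_state();print(s)
for c in ["scene","top"]:
    f=arm.grab_frame(c);save(f,c+"0.png",1.5);print(c,f["vfov"],f["position"],np.round(f["orientation"],3).tolist(),f["D"])
    for n in ["tub_mid","carton_mid","speaker_mid","cartridge_mid","organiser","mat","tray","tub_pad","carton_pad","speaker_pad"]:
        print(n,[(np.round(d["extent"]).tolist(),round(d["p"],2)) for d in arm.recognise(n,c)][:4])
E
```

```text
{'t': 0.0, 'q': array([ 6.15598670e+01,  2.75487459e+01,  9.14953668e+01,  4.88609083e-04,
        6.10251419e+01, -2.67067134e+00]), 'joint_velocities': array([ 0.01627546,  0.08465044,  0.017859  , -0.01727167,  0.00729187,
       -0.08418169]), 'joint_efforts': array([ 3.42830290e-04, -9.50631094e+01, -4.30199969e+01, -1.17784948e-04,
        1.18937861e-02,  2.02231767e-06]), 'tool_pos': array([0.28237279, 0.58499352, 0.23067443]), 'ee_rot': array([[-9.00548803e-01,  4.34754546e-01, -5.82201417e-04],
       [ 4.34754931e-01,  9.00548182e-01, -1.05929336e-03],
       [ 6.37678234e-05, -1.20706031e-03, -9.99999269e-01]]), 'contact_force': array([-0.24423083, -0.35959188,  0.15015478]), 'wrist_torque': array([-0.00266228, -0.01311887,  0.0530648 ]), 'finger_force': 0.0, 'gripper_width': 0.9974035443445416}
scene 45.66293470552899 [ 1.36274411 -0.27432789  0.87795078] [[0.307, -0.636, 0.708], [0.952, 0.195, -0.238], [0.013, 0.746, 0.665]] [0.00815037 0.         0.         0.         0.        ]
tub_mid [([223.0, 207.0, 246.0, 251.0], 0.69)]
carton_mid [([144.0, 147.0, 173.0, 190.0], 
[... 666 characters left out ...]
 [([284.0, 101.0, 310.0, 139.0], 0.79)]
carton_mid [([165.0, 180.0, 206.0, 220.0], 0.91), ([258.0, 131.0, 283.0, 162.0], 0.65), ([345.0, 239.0, 381.0, 272.0], 0.62), ([283.0, 101.0, 312.0, 140.0], 0.25)]
speaker_mid [([214.0, 98.0, 322.0, 181.0], 0.72), ([225.0, 100.0, 260.0, 132.0], 0.7)]
cartridge_mid [([262.0, 106.0, 281.0, 128.0], 0.73)]
organiser [([217.0, 102.0, 322.0, 182.0], 0.91), ([281.0, 125.0, 311.0, 141.0], 0.64)]
mat [([96.0, 116.0, 162.0, 238.0], 0.89)]
tray [([377.0, 159.0, 411.0, 196.0], 0.94)]
tub_pad [([289.0, 127.0, 311.0, 142.0], 0.5), ([284.0, 103.0, 314.0, 138.0], 0.17)]
carton_pad [([250.0, 143.0, 279.0, 166.0], 0.5)]
speaker_pad [([230.0, 112.0, 261.0, 135.0], 0.61)]
```

View pics/top0.png

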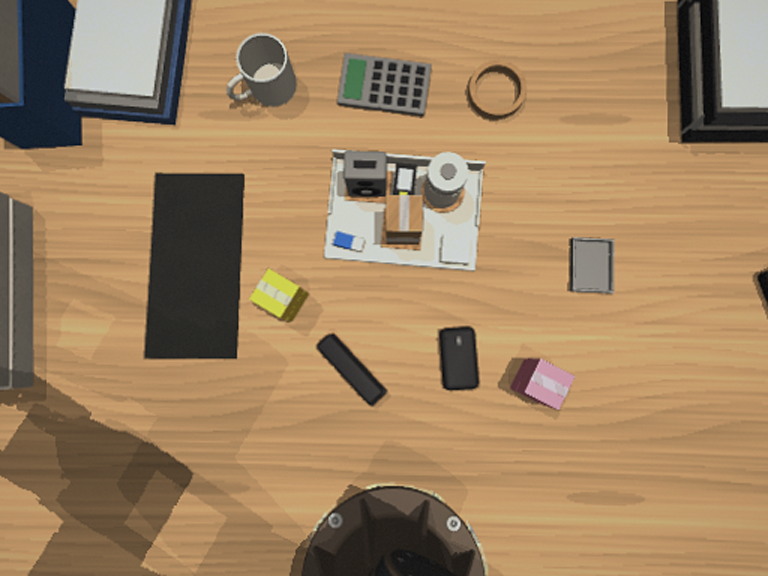

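View pics/scene0.png

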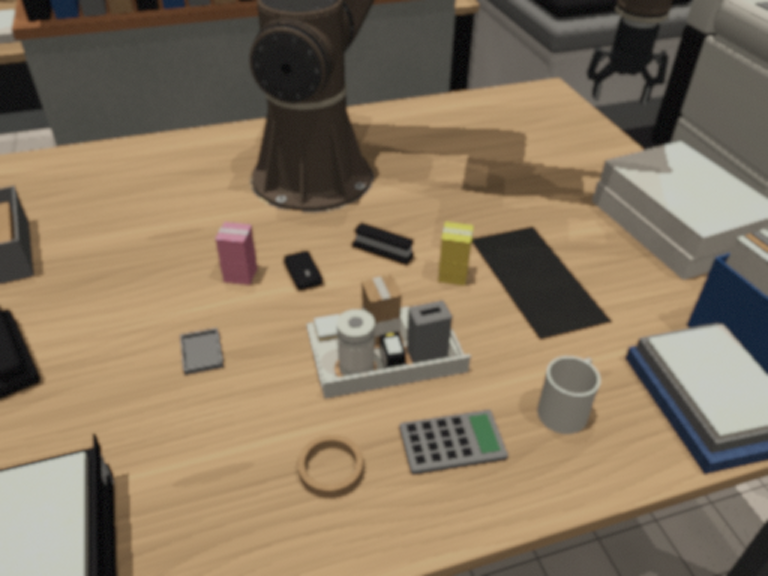

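Top view (1.5x pixels): three carton-shaped things stand at (404,215) brown, (277,295) yellow and (545,383) pink. The brown one on the organiser fits the description. The speaker is at (365,175), the tub at (447,180), the cartridge at (404,180), the mat at (195,265) and the tray at (592,265).

```bash
python3 - <<'E'
from h import *
f=arm.grab_frame("top")
c=np.array([[325,257],[475,269],[485,162],[333,151]])/1.5
P=at(f,c,[.008,.008,.04,.04] and .008); print("org front corners",P[:2].round(4).tolist()); print("back top",at(f,c[2:],.042).round(4).tolist())
for n,z in [("mat",.003),("tray",.014)]:
    o=arm.outline_of(n,"top")[0]["region"].astype(np.uint8)
    cn=max(cv2.findContours(o,0,2)[0],key=cv2.contourArea).reshape(-1,2)
    W=at(f,cn,z)[:,:2]; r=cv2.minAreaRect((W*1000).astype(np.float32)); print(n,r, cv2.boxPoints(r).round().tolist())
for n,px,z in [("tub",(447,161),.117),("speaker",(365,158),.115),("carton",(404,211),.119),("cart",(404,178),.052)]:
    print(n,at(f,np.array(px)/1.5,z).round(4))
E
```

```text
org front corners [[0.5004, 0.1199, 0.008], [0.4852, -0.1265, 0.008]]
back top [[0.6548, -0.1373, 0.042], [0.6693, 0.1087, 0.042]]Traceback (most recent call last):
  File "<stdin>", line 6, in <module>
IndexError: list index out of range
```

```bash
python3 - <<'E'
from h import *
f=arm.grab_frame("wrist");print(f["vfov"],np.round(f["mount"],3).tolist(),f["D"])
f=arm.grab_frame("top")
for n,z in [("mat",.003),("tray",.014)]:
  for d in arm.outline_of(n,"top")[:1]:
    o=d["region"].astype(np.uint8)
    cn=max(cv2.findContours(o,0,2)[0],key=cv2.contourArea).reshape(-1,2)
    W=at(f,cn,z)[:,:2]; r=cv2.minAreaRect((W*1000).astype(np.float32)); print(n,r, cv2.boxPoints(r).round().tolist())
for n,px,z in [("tub",(447,161),.117),("speaker",(365,158),.115),("carton",(404,211),.119),("cart",(404,178),.052)]:
    print(n,at(f,np.array(px)/1.5,z).round(4))
for n,c,z in [("mat",[[155,174],[244,175],[237,358],[145,358]],.003),("tray",[[570,238],[613,238],[613,293],[570,293]],.014)]:
    print(n,at(f,np.array(c)/1.5,z)[:,:2].round(4).tolist())
E
```

```text
66.88825119674688 [[-0.001, 0.947, 0.32, 0.083], [1.0, 0.002, -0.001, 0.001], [-0.002, 0.32, -0.947, -0.143], [0.0, 0.0, 0.0, 1.0]] [0.01714104 0.         0.         0.         0.        ]
mat ((484.4721984863281, 337.5630187988281), (307.76226806640625, 157.61026000976562), 1.2313144207000732) [[329.0, 413.0], [332.0, 255.0], [640.0, 262.0], [637.0, 420.0]]
tray ((495.7041015625, -312.6911315917969), (69.38705444335938, 93.09479522705078), 88.4521255493164) [[448.0, -346.0], [541.0, -349.0], [543.0, -279.0], [450.0, -277.0]]
tub [[ 0.6305 -0.0696  0.117 ]]
speaker [[0.6338 0.0525 0.115 ]]
carton [[ 0.553  -0.0071  0.119 ]]
cart [[ 0.6232 -0.0072  0.052 ]]
mat [[0.6368, 0.4108], [0.6383, 0.2615], [0.3329, 0.2571], [0.3302, 0.4052]]
tray [[0.5382, -0.2791], [0.5393, -0.3478], [0.4497, -0.3454], [0.4483, -0.2775]]
```

Call:
{"method": "move_arm", "body": {"increments": [{"rotation": [0,0,-7.5],"slide": [0,0,-3],"fingers": 8.5},{"rotation": [0,0,-7.5],"slide": [0,0,-3],"fingers": 8.5},{"rotation": [0,0,-7.3],"slide": [0,0,-3],"fingers": 8.5},{"slide": [-2.6,-4.8,-0.7],"fingers": 8.5},{"slide": [-2.6,-4.8,-0.7],"fingers": 8.5},{"slide": [-2.6,-4.8,-0.7],"fingers": 8.5},{"slide": [-2.6,-4.8,-0.7],"fingers": 8.5},{"slide": [-2.6,-4.8,-0.7],"fingers": 8.5},{"slide": [-2.6,-4.8,-0.7],"fingers": 8.5},{"slide": [-2.6,-4.8,-0.7],"fingers": 8.5},{"slide": [-2.6,-4.8,-0.7],"fingers": 8.5},{"slide": [-2.6,-4.8,-0.7],"fingers": 8.5},{"slide": [-2.6,-4.8,-0.7],"fingers": 8.5},{"slide": [-2.6,-4.8,-0.7],"fingers": 8.5},{"slide": [-2.6,-4.8,-0.7],"fingers": 8.5},{"fingers": 8.5},{"fingers": 8.5}]}}

```text
schema error: expected keys fingers, slide, rotation
```

Call:
{"method": "move_arm", "body": {"increments": [{"rotation": [0,0,-7.5],"slide": [0,0,-3.3],"fingers": 8.5},{"rotation": [0,0,-7.5],"slide": [0,0,-3.3],"fingers": 8.5},{"rotation": [0,0,-7.3],"slide": [0,0,-3.3],"fingers": 8.5},{"slide": [-2.1,-4.9,0],"rotation": [0,0,0],"fingers": 8.5},{"slide": [-2.1,-4.9,0],"rotation": [0,0,0],"fingers": 8.5},{"slide": [-2.1,-4.9,0],"rotation": [0,0,0],"fingers": 8.5},{"slide": [-2.1,-4.9,0],"rotation": [0,0,0],"fingers": 8.5},{"slide": [-2.1,-4.9,0],"rotation": [0,0,0],"fingers": 8.5},{"slide": [-2.1,-4.9,0],"rotation": [0,0,0],"fingers": 8.5},{"slide": [-2.1,-4.9,0],"rotation": [0,0,0],"fingers": 8.5},{"slide": [-2.1,-4.9,0],"rotation": [0,0,0],"fingers": 8.5},{"slide": [-2.1,-4.9,0],"rotation": [0,0,0],"fingers": 8.5},{"slide": [-2.1,-4.9,0],"rotation": [0,0,0],"fingers": 8.5},{"slide": [-2.1,-4.9,0],"rotation": [0,0,0],"fingers": 8.5},{"slide": [-2.1,-4.9,0],"rotation": [0,0,0],"fingers": 8.5},{"slide": [0,0,0],"rotation": [0,0,0],"fingers": 8.5},{"slide": [0,0,0],"rotation": [0,0,0],"fingers": 8.5},{"slide": [0,0,0],"rotation": [0,0,0],"fingers": 8.5}]}}

```text
t: 3.65
tool_pos: [0.4982, -0.0159, 0.3304]
ee_rot: [[-0.998, 0.059, -0.0], [0.059, 0.998, 0.0], [0.0, 0.0, -1.0]]
contact_force: [-0.3, 0.6, -0.8]
gripper_width: 0.993
finger_force: 0.0
```

```bash
python3 - <<'E'
from h import *
s=arm.get_state();print(s["tool_pos"],np.round(s["ee_rot"],3).tolist(),s["q"].round(1))
f=arm.grab_frame("wrist");save(f,"w1.png",1.5);np.save("w1.npy",dict(f=f,s=s),allow_pickle=True)
E
```

```text
[ 0.49818872 -0.01590958  0.33036204] [[-0.998, 0.059, -0.0], [0.059, 0.998, 0.0], [0.0, 0.0, -1.0]] [ -5.3   9.7 103.3   0.   67.  -91.9]
```

View pics/w1.png

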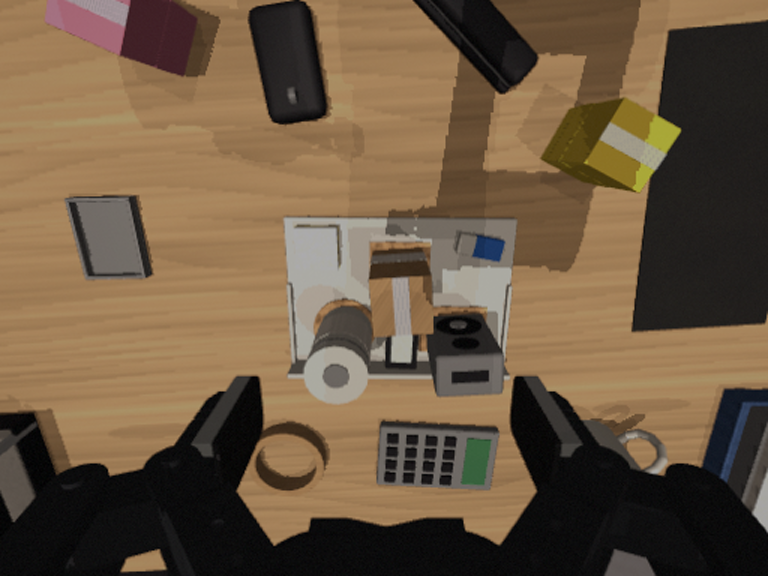

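Wrist view (1.5x pixels): the organiser front corners are at (284,217) and (516,218). The brown carton top spans x 371-433, y 276-335, the tub top is at (336,375), the speaker top spans (431-503, 358-396), and the cartridge is at (402,350).

```bash
python3 - <<'E'
from h import *
D=np.load("w1.npy",allow_pickle=True).item();f,s=D["f"],D["s"]
A=lambda px,z:at(f,np.array(px)/1.5,z,s)[:,:2]
o=A([[284,217],[516,218]],.008);print("org",o.round(4).tolist())
y=o[1]-o[0];y/=np.linalg.norm(y);x=np.array([y[1],-y[0]]);m=o.mean(0);O=m+.0825*x
print("O",O.round(4),"yaw",np.degrees(np.arctan2(x[1],x[0])))
loc=lambda P:((P-O)@np.c_[x,y]*1000).round(1).tolist()
print("mat edge",A([[667,30],[633,331]],.003).round(4).tolist())
print("tray",A([[67,197],[136,196],[151,277],[87,279]],.014).round(4).tolist())
q=A([[371,278],[432,275],[433,333],[373,335]],.119);print("carton",loc(q),loc(q.mean(0)),q.mean(0).round(4))
q=A([[436,364],[499,358],[503,393],[434,396]],.115);print("spk",loc(q),loc(q.mean(0)),q.mean(0).round(4))
q=A([[336,375]],.117);print("tub",loc(q),q.round(4))
q=A([[387,337],[417,337],[416,368],[386,369]],.052);print("cart",loc(q),loc(q.mean(0)))
import itertools
G=lambda lx,ly,z:np.r_[O+lx/1000*x+ly/1000*y,z]
im=f["image"][:,:,::-1].copy();im=cv2.resize(im,None,fx=2,fy=2,interpolation=cv2.INTER_CUBIC)
def box(cx,cy,a,b,z,c):
    P=np.array([G(cx+i*a/2,cy+j*b/2,z) for i,j in [(1,1),(1,-1),(-1,-1),(-1,1)]])
    cv2.polylines(im,[np.round((proj(f,P,s)+.5)*2).astype(int)],True,c,1)
box(5,0,175,250,.008,(0,0,255));box(-24,0,66,66,.011,(0,255,0));box(45,62,56,76,.011,(0,255,0));box(45,-62,72,72,.011,(0,255,0))
box(-24,0,54,54,.119,(255,0,255));box(45,62,44,64,.115,(255,0,255));box(45,-62,60,60,.117,(255,0,255));box(45,0,56,34,.052,(255,255,0));box(90,0,2,250,.042,(0,0,255))
cv2.imwrite("pics/w1o.png",cv2.resize(im[270:550,360:710],None,fx=1.7,fy=1.7))
E
```

```text
org [[0.4838, -0.1223], [0.4999, 0.1239]]
O [ 0.5742 -0.0046] yaw -3.75475508162125
mat edge [[0.3334, 0.2593], [0.642, 0.2659]]
tray [[0.4497, -0.3393], [0.4526, -0.2693], [0.5394, -0.2744], [0.5375, -0.3439]]
carton [[-49.1, -27.7], [-52.0, 24.0], [1.6, 26.9], [3.8, -26.2]] [-23.9, -0.7] [ 0.5503 -0.0037]
spk [[34.4, 31.4], [28.0, 88.6], [64.6, 95.5], [68.2, 30.9]] [48.8, 61.6] [0.6269 0.0537]
tub [[45.1, -60.5]] [[ 0.6152 -0.0679]]
cart [[36.5, -13.4], [36.4, 18.3], [73.1, 18.2], [74.5, -14.3]] [55.1, 2.2]
```

View pics/w1o.png

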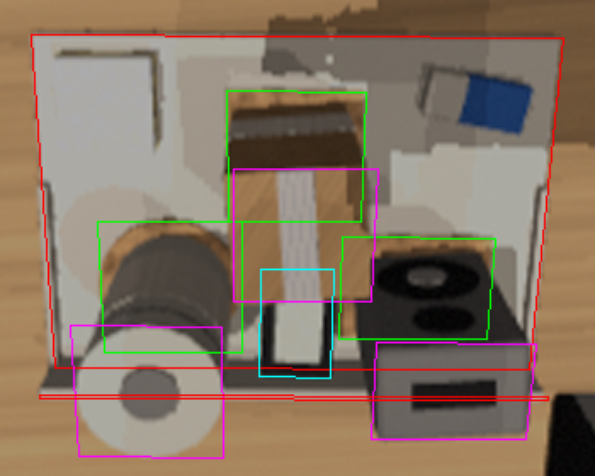

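The overlay fits: the organiser is at (0.574,-0.005) with yaw about -3.6°. Taking the carton first.

Call:
{"method": "move_arm", "body": {"increments": [{"slide": [-2.55,0.75,3],"rotation": [0,0,0],"fingers": 8.5},{"slide": [-2.55,0.75,3],"rotation": [0,0,0],"fingers": 8.5},{"slide": [0,0,4.5],"rotation": [0,0,0],"fingers": 8.5},{"slide": [0,0,4.5],"rotation": [0,0,0],"fingers": 8.5},{"slide": [0,0,4.5],"rotation": [0,0,0],"fingers": 8.5},{"slide": [0,0,4],"rotation": [0,0,0],"fingers": 8.5},{"slide": [0,0,3],"rotation": [0,0,0],"fingers": 8.5},{"slide": [0,0,0],"rotation": [0,0,0],"fingers": 8.5},{"slide": [0,0,0],"rotation": [0,0,0],"fingers": 4.5},{"slide": [0,0,0],"rotation": [0,0,0],"fingers": 4.5},{"slide": [0,0,0],"rotation": [0,0,0],"fingers": 4.5},{"slide": [0,0,0],"rotation": [0,0,0],"fingers": 4.5},{"slide": [0,0,0],"rotation": [0,0,0],"fingers": 4.5},{"slide": [0,0,0],"rotation": [0,0,0],"fingers": 4.5}], "squeeze": 40}}

```text
t: 5.45
tool_pos: [0.5514, -0.0049, 0.067]
ee_rot: [[-0.998, 0.061, 0.003], [0.061, 0.998, -0.0], [-0.003, 0.0, -1.0]]
contact_force: [-0.3, 0.7, 5.0]
gripper_width: 0.638
finger_force: 35.6
```

Call:
{"method": "move_arm", "body": {"increments": [{"slide": [0,0,-3],"rotation": [0,0,0],"fingers": 4.5},{"slide": [0,0,-4],"rotation": [0,0,0],"fingers": 4.5},{"slide": [0,0,-4],"rotation": [0,0,0],"fingers": 4.5},{"slide": [0,0,-4],"rotation": [0,0,0],"fingers": 4.5},{"slide": [1.8,3.3,0],"rotation": [0,0,0],"fingers": 4.5},{"slide": [1.8,3.3,0],"rotation": [0,0,0],"fingers": 4.5},{"slide": [1.8,3.3,0],"rotation": [0,0,0],"fingers": 4.5},{"slide": [1.8,3.3,0],"rotation": [0,0,0],"fingers": 4.5},{"slide": [1.8,3.3,0],"rotation": [0,0,0],"fingers": 4.5},{"slide": [1.8,3.3,0],"rotation": [0,0,0],"fingers": 4.5},{"slide": [1.8,3.3,0],"rotation": [0,0,0],"fingers": 4.5},{"slide": [1.8,3.3,0],"rotation": [0,0,0],"fingers": 4.5},{"slide": [1.8,3.3,0],"rotation": [0,0,0],"fingers": 4.5},{"slide": [1.8,3.3,0],"rotation": [0,0,0],"fingers": 4.5},{"slide": [0,0,0],"rotation": [0,0,0],"fingers": 4.5},{"slide": [0,0,4],"rotation": [0,0,0],"fingers": 4.5},{"slide": [0,0,4],"rotation": [0,0,0],"fingers": 4.5},{"slide": [0,0,4],"rotation": [0,0,0],"fingers": 4.5},{"slide": [0,0,2],"rotation": [0,0,0],"fingers": 4.5},{"slide": [0,0,0],"rotation": [0,0,0],"fingers": 4.5}]}}

```text
t: 7.95
tool_pos: [0.3903, 0.3344, 0.0748]
ee_rot: [[-0.998, 0.061, -0.001], [0.061, 0.998, -0.001], [0.001, -0.001, -1.0]]
contact_force: [0.1, 0.4, -1.0]
gripper_width: 0.635
finger_force: 37.3
```

Call:
{"method": "move_arm", "body": {"increments": [{"slide": [0,0,0.9],"rotation": [0,0,0],"fingers": 4.5},{"slide": [0,0,0.5],"rotation": [0,0,0],"fingers": 4.5},{"slide": [0,0,0.1],"rotation": [0,0,0],"fingers": 4.5},{"slide": [0,0,0],"rotation": [0,0,0],"fingers": 4.5}]}}

```text
t: 8.45
tool_pos: [0.3907, 0.3354, 0.0605]
ee_rot: [[-0.998, 0.06, 0.0], [0.06, 0.998, 0.0], [-0.0, 0.0, -1.0]]
contact_force: [0.4, -0.7, -1.5]
gripper_width: 0.641
finger_force: 37.4
```

```bash
python3 - <<'E'
from h import *
s=arm.get_state();print(s["tool_pos"],s["contact_force"])
E
```

```text
[0.39074449 0.33543955 0.06053212] [ 0.37603918 -0.65565675 -1.46623957]
```

Call:
{"method": "move_arm", "body": {"increments": [{"slide": [0,0,0],"rotation": [0,0,0],"fingers": 8.5},{"slide": [0,0,0],"rotation": [0,0,0],"fingers": 8.5},{"slide": [0,0,0],"rotation": [0,0,0],"fingers": 8.5},{"slide": [0,0,-2],"rotation": [0,0,0],"fingers": 8.5},{"slide": [0,0,-4],"rotation": [0,0,0],"fingers": 8.5},{"slide": [0,0,-4],"rotation": [0,0,0],"fingers": 8.5},{"slide": [0,0,-4],"rotation": [0,0,0],"fingers": 8.5},{"slide": [-3.13,-3.34,0],"rotation": [0,0,0],"fingers": 8.5},{"slide": [-3.13,-3.34,0],"rotation": [0,0,0],"fingers": 8.5},{"slide": [-3.13,-3.34,0],"rotation": [0,0,0],"fingers": 8.5},{"slide": [-3.13,-3.34,0],"rotation": [0,0,0],"fingers": 8.5},{"slide": [-3.13,-3.34,0],"rotation": [0,0,0],"fingers": 8.5},{"slide": [-3.13,-3.34,0],"rotation": [0,0,0],"fingers": 8.5},{"slide": [-3.13,-3.34,0],"rotation": [0,0,0],"fingers": 8.5},{"slide": [-3.13,-3.34,0],"rotation": [0,0,0],"fingers": 8.5},{"slide": [0,0,0],"rotation": [0,0,0],"fingers": 8.5},{"slide": [0,0,0],"rotation": [0,0,0],"fingers": 8.5}]}}

```text
t: 10.58
tool_pos: [0.6239, 0.0536, 0.2]
ee_rot: [[-0.998, 0.061, -0.001], [0.061, 0.998, 0.0], [0.001, 0.0, -1.0]]
contact_force: [1.0, 0.6, 0.2]
gripper_width: 0.996
finger_force: 0.0
```

```bash
python3 - <<'E'
from h import *
s=arm.get_state();print(s["tool_pos"],s["contact_force"])
f=arm.grab_frame("wrist");save(f,"w2.png",1.5);np.save("w2.npy",dict(f=f,s=s),allow_pickle=True)
E
```

```text
[0.62385667 0.05358628 0.19999381] [1.00073108 0.64771353 0.18139288]
```

View pics/w2.png

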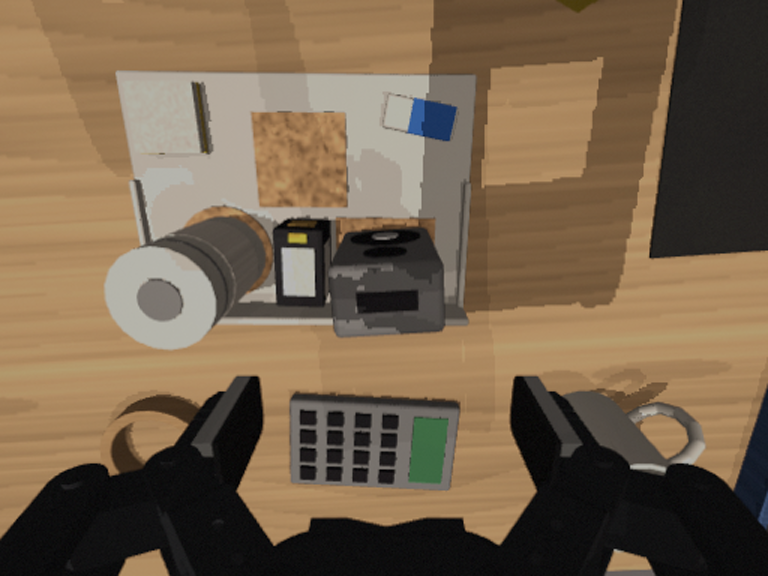

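The carton pad is now clear at (252-348, 112-207). The speaker top is at (332-444, 266-336), the tub top at (160,297) and the cartridge label at (298,272).

```bash
python3 - <<'E'
from h import *
D=np.load("w2.npy",allow_pickle=True).item();f,s=D["f"],D["s"]
A=lambda px,z:at(f,np.array(px)/1.5,z,s)[:,:2]
o=A([[118,71],[474,75]],.008)
y=o[1]-o[0];y/=np.linalg.norm(y);x=np.array([y[1],-y[0]]);m=o.mean(0);O=m+.0825*x
print("O",O.round(4),"yaw",np.degrees(np.arctan2(x[1],x[0])))
loc=lambda P:((P-O)@np.c_[x,y]*1000).round(1).tolist()
q=A([[252,112],[346,112],[348,206],[259,207]],.011);print("cpad",loc(q),loc(q.mean(0)),q.mean(0).round(4))
q=A([[331,268],[440,266],[445,332],[335,337]],.115);print("spk",loc(q),loc(q.mean(0)),q.mean(0).round(4))
q=A([[160,297]],.117);print("tub",loc(q),q.round(4))
q=A([[275,231],[330,231],[327,304],[276,305]],.052);print("cart",loc(q),loc(q.mean(0)),q.mean(0).round(4))
E
```

```text
O [ 0.5751 -0.0043] yaw -3.974056451451745
cpad [[-57.6, -32.5], [-58.2, 33.5], [7.1, 33.4], [8.4, -33.5]] [-25.0, 0.2] [ 0.5501 -0.0023]
spk [[26.4, 32.3], [24.9, 91.2], [63.8, 95.9], [67.3, 33.2]] [45.6, 63.1] [0.625  0.0556]
tub [[42.9, -61.2]] [[ 0.6137 -0.0683]]
cart [[18.6, -12.4], [18.3, 24.4], [70.7, 20.5], [71.6, -15.7]] [44.8, 4.2] [ 0.6201 -0.0032]
```

Call:
{"method": "move_arm", "body": {"increments": [{"slide": [-0.1,0.1,4],"rotation": [0,0,0],"fingers": 8.54},{"slide": [0,0,4],"rotation": [0,0,0],"fingers": 8.54},{"slide": [0,0,2.5],"rotation": [0,0,0],"fingers": 8.54},{"slide": [0,0,2],"rotation": [0,0,0],"fingers": 8.54},{"slide": [0,0,1],"rotation": [0,0,0],"fingers": 8.54},{"slide": [0,0,0],"rotation": [0,0,0],"fingers": 8.54},{"slide": [0,0,0],"rotation": [0,0,0],"fingers": 5.4},{"slide": [0,0,0],"rotation": [0,0,0],"fingers": 5.4},{"slide": [0,0,0],"rotation": [0,0,0],"fingers": 5.4},{"slide": [0,0,0],"rotation": [0,0,0],"fingers": 5.4},{"slide": [0,0,0],"rotation": [0,0,0],"fingers": 5.4}], "squeeze": 40}}

```text
t: 12.0
tool_pos: [0.626, 0.0545, 0.0665]
ee_rot: [[-0.998, 0.061, 0.002], [0.061, 0.998, 0.0], [-0.002, 0.0, -1.0]]
contact_force: [-1.0, 0.3, 6.9]
gripper_width: 0.754
finger_force: 43.0
```

Call:
{"method": "move_arm", "body": {"increments": [{"slide": [0,0,-2],"rotation": [0,0,0],"fingers": 5.4},{"slide": [0,0,-4],"rotation": [0,0,0],"fingers": 5.4},{"slide": [0,0,-4],"rotation": [0,0,0],"fingers": 5.4},{"slide": [0,0,-3],"rotation": [0,0,0],"fingers": 5.4},{"slide": [0.8,4,0],"rotation": [0,0,0],"fingers": 5.4},{"slide": [0.8,4,0],"rotation": [0,0,0],"fingers": 5.4},{"slide": [0.8,4,0],"rotation": [0,0,0],"fingers": 5.4},{"slide": [0.8,4,0],"rotation": [0,0,0],"fingers": 5.4},{"slide": [0.8,4,0],"rotation": [0,0,0],"fingers": 5.4},{"slide": [0.8,4,0],"rotation": [0,0,0],"fingers": 5.4},{"slide": [0.8,4,0],"rotation": [0,0,0],"fingers": 5.4},{"slide": [0,0,0],"rotation": [0,0,0],"fingers": 5.4},{"slide": [0,0,4],"rotation": [0,0,0],"fingers": 5.4},{"slide": [0,0,4],"rotation": [0,0,0],"fingers": 5.4},{"slide": [0,0,3],"rotation": [0,0,0],"fingers": 5.4},{"slide": [0,0,1.5],"rotation": [0,0,0],"fingers": 5.4},{"slide": [0,0,0.6],"rotation": [0,0,0],"fingers": 5.4},{"slide": [0,0,0],"rotation": [0,0,0],"fingers": 5.4},{"slide": [0,0,0],"rotation": [0,0,0],"fingers": 5.4}]}}

```text
t: 14.38
tool_pos: [0.5872, 0.3376, 0.0655]
ee_rot: [[-0.998, 0.061, 0.002], [0.061, 0.998, 0.001], [-0.001, 0.001, -1.0]]
contact_force: [0.6, 0.7, -1.1]
gripper_width: 0.759
finger_force: 44.7
```

Call:
{"method": "move_arm", "body": {"increments": [{"slide": [0,0,0.4],"rotation": [0,0,0],"fingers": 5.4},{"slide": [0,0,0.2],"rotation": [0,0,0],"fingers": 5.4},{"slide": [0,0,0],"rotation": [0,0,0],"fingers": 5.4},{"slide": [0,0,0],"rotation": [0,0,0],"fingers": 8.5},{"slide": [0,0,0],"rotation": [0,0,0],"fingers": 8.5},{"slide": [0,0,0],"rotation": [0,0,0],"fingers": 8.5},{"slide": [0,0,-2],"rotation": [0,0,0],"fingers": 8.5},{"slide": [0,0,-4],"rotation": [0,0,0],"fingers": 8.5},{"slide": [0,0,-4],"rotation": [0,0,0],"fingers": 8.5},{"slide": [0,0,-4],"rotation": [0,0,0],"fingers": 8.5},{"slide": [-0.53,-4.04,0],"rotation": [0,0,0],"fingers": 8.5},{"slide": [-0.53,-4.04,0],"rotation": [0,0,0],"fingers": 8.5},{"slide": [-0.53,-4.04,0],"rotation": [0,0,0],"fingers": 8.5},{"slide": [-0.53,-4.04,0],"rotation": [0,0,0],"fingers": 8.5},{"slide": [-0.53,-4.04,0],"rotation": [0,0,0],"fingers": 8.5},{"slide": [-0.53,-4.04,0],"rotation": [0,0,0],"fingers": 8.5},{"slide": [-0.53,-4.04,0],"rotation": [0,0,0],"fingers": 8.5},{"slide": [-0.53,-4.04,0],"rotation": [0,0,0],"fingers": 8.5},{"slide": [-0.53,-4.04,0],"rotation": [0,0,0],"fingers": 8.5},{"slide": [-0.53,-4.04,0],"rotation": [0,0,0],"fingers": 8.5}]}}

```text
t: 16.88
tool_pos: [0.6152, -0.0706, 0.1999]
ee_rot: [[-0.998, 0.06, 0.002], [0.06, 0.998, -0.0], [-0.002, -0.0, -1.0]]
contact_force: [0.8, 0.7, -0.1]
gripper_width: 0.995
finger_force: 0.0
```

Call:
{"method": "move_arm", "body": {"increments": [{"slide": [0,0,0],"rotation": [0,0,0],"fingers": 8.54},{"slide": [0,0,0],"rotation": [0,0,0],"fingers": 8.54}]}}

```text
t: 17.12
tool_pos: [0.615, -0.069, 0.1992]
ee_rot: [[-0.998, 0.061, 0.001], [0.061, 0.998, 0.0], [-0.001, 0.0, -1.0]]
contact_force: [0.0, -0.3, 0.7]
gripper_width: 0.999
finger_force: 0.0
```

```bash
python3 - <<'E'
from h import *
s=arm.get_state();print(s["tool_pos"],s["contact_force"])
f=arm.grab_frame("top");save(f,"t2.png",1.5,(60,60,440,300))
E
```

```text
[ 0.61503349 -0.06899333  0.19921887] [ 0.01433323 -0.2907854   0.72244155]
```

View pics/t2.png

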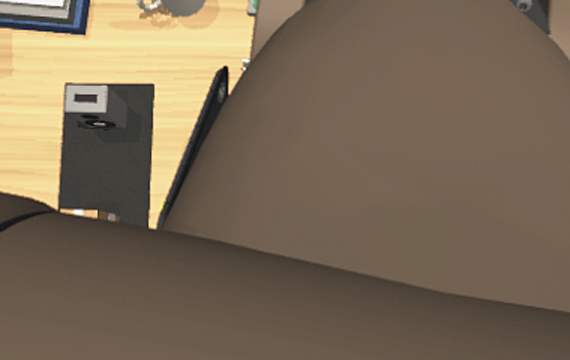

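The speaker stands upright on the mat at crop pixel (90,105); the arm hides most of the rest. Now the tub.

Call:
{"method": "move_arm", "body": {"increments": [{"slide": [0,0.05,4],"rotation": [0,0,0],"fingers": 8.54},{"slide": [0,0,4],"rotation": [0,0,0],"fingers": 8.54},{"slide": [0,0,2.5],"rotation": [0,0,0],"fingers": 8.54},{"slide": [0,0,2],"rotation": [0,0,0],"fingers": 8.54},{"slide": [0,0,0.9],"rotation": [0,0,0],"fingers": 8.54},{"slide": [0,0,0],"rotation": [0,0,0],"fingers": 8.54},{"slide": [0,0,0],"rotation": [0,0,0],"fingers": 5},{"slide": [0,0,0],"rotation": [0,0,0],"fingers": 5},{"slide": [0,0,0],"rotation": [0,0,0],"fingers": 5},{"slide": [0,0,0],"rotation": [0,0,0],"fingers": 5},{"slide": [0,0,0],"rotation": [0,0,0],"fingers": 5},{"slide": [0,0,0],"rotation": [0,0,0],"fingers": 5}], "squeeze": 40}}

```text
t: 18.68
tool_pos: [0.6157, -0.0688, 0.0653]
ee_rot: [[-0.998, 0.061, 0.002], [0.061, 0.998, -0.0], [-0.002, -0.0, -1.0]]
contact_force: [-1.3, 0.1, 7.3]
gripper_width: 0.683
finger_force: 41.6
```

Call:
{"method": "move_arm", "body": {"increments": [{"slide": [0,0,-2],"rotation": [0,0,0],"fingers": 5},{"slide": [0,0,-4],"rotation": [0,0,0],"fingers": 5},{"slide": [0,0,-4],"rotation": [0,0,0],"fingers": 5},{"slide": [0,0,-3],"rotation": [0,0,0],"fingers": 5},{"slide": [1.53,3.96,0],"rotation": [0,0,0],"fingers": 5},{"slide": [1.53,3.96,0],"rotation": [0,0,0],"fingers": 5},{"slide": [1.53,3.96,0],"rotation": [0,0,0],"fingers": 5},{"slide": [1.53,3.96,0],"rotation": [0,0,0],"fingers": 5},{"slide": [1.53,3.96,0],"rotation": [0,0,0],"fingers": 5},{"slide": [1.53,3.96,0],"rotation": [0,0,0],"fingers": 5},{"slide": [1.53,3.96,0],"rotation": [0,0,0],"fingers": 5},{"slide": [1.53,3.96,0],"rotation": [0,0,0],"fingers": 5},{"slide": [1.53,3.96,0],"rotation": [0,0,0],"fingers": 5},{"slide": [1.53,3.96,0],"rotation": [0,0,0],"fingers": 5},{"slide": [0,0,0],"rotation": [0,0,0],"fingers": 5},{"slide": [0,0,3],"rotation": [0,0,0],"fingers": 5},{"slide": [0,0,4],"rotation": [0,0,0],"fingers": 5},{"slide": [0,0,4],"rotation": [0,0,0],"fingers": 5},{"slide": [0,0,1.7],"rotation": [0,0,0],"fingers": 5},{"slide": [0,0,0],"rotation": [0,0,0],"fingers": 5}]}}

```text
t: 21.18
tool_pos: [0.486, 0.3353, 0.0669]
ee_rot: [[-0.998, 0.061, -0.001], [0.061, 0.998, -0.001], [0.001, -0.001, -1.0]]
contact_force: [0.8, 0.8, -1.7]
gripper_width: 0.687
finger_force: 44.2
```

Call:
{"method": "move_arm", "body": {"increments": [{"slide": [0,0,0.5],"rotation": [0,0,0],"fingers": 5},{"slide": [0,0,0.3],"rotation": [0,0,0],"fingers": 5},{"slide": [0,0,0.05],"rotation": [0,0,0],"fingers": 5},{"slide": [0,0,0],"rotation": [0,0,0],"fingers": 8.5},{"slide": [0,0,0],"rotation": [0,0,0],"fingers": 8.5},{"slide": [0,0,0],"rotation": [0,0,0],"fingers": 8.5},{"slide": [0,0,-2],"rotation": [0,0,0],"fingers": 8.5},{"slide": [0,0,-4],"rotation": [0,0,0],"fingers": 8.5},{"slide": [0,0,-4],"rotation": [0,0,0],"fingers": 8.5},{"slide": [0,0,-4],"rotation": [0,0,0],"fingers": 8.5},{"slide": [-1.93,-4.12,0],"rotation": [0,0,0],"fingers": 8.5},{"slide": [-1.93,-4.12,0],"rotation": [0,0,0],"fingers": 8.5},{"slide": [-1.93,-4.12,0],"rotation": [0,0,0],"fingers": 8.5},{"slide": [-1.93,-4.12,0],"rotation": [0,0,0],"fingers": 8.5},{"slide": [-1.93,-4.12,0],"rotation": [0,0,0],"fingers": 8.5},{"slide": [-1.93,-4.12,0],"rotation": [0,0,0],"fingers": 8.5},{"slide": [-1.93,-4.12,0],"rotation": [0,0,0],"fingers": 8.5},{"slide": [-1.93,-4.12,0],"rotation": [0,0,0],"fingers": 8.5},{"slide": [0,0,0],"rotation": [0,0,0],"fingers": 8.5},{"slide": [0,0,0],"rotation": [0,0,0],"fingers": 8.5}]}}

```text
t: 23.68
tool_pos: [0.6201, -0.0023, 0.1987]
ee_rot: [[-0.998, 0.061, -0.001], [0.061, 0.998, 0.0], [0.001, 0.0, -1.0]]
contact_force: [0.4, 0.7, -0.4]
gripper_width: 0.996
finger_force: 0.0
```

```bash
python3 - <<'E'
from h import *
s=arm.get_state();print(s["tool_pos"],s["contact_force"])
f=arm.grab_frame("wrist");save(f,"w3.png",1.5);np.save("w3.npy",dict(f=f,s=s),allow_pickle=True)
E
```

```text
[ 0.62006789 -0.00233453  0.19865116] [ 0.39022618  0.72283714 -0.37065085]
```

View pics/w3.png

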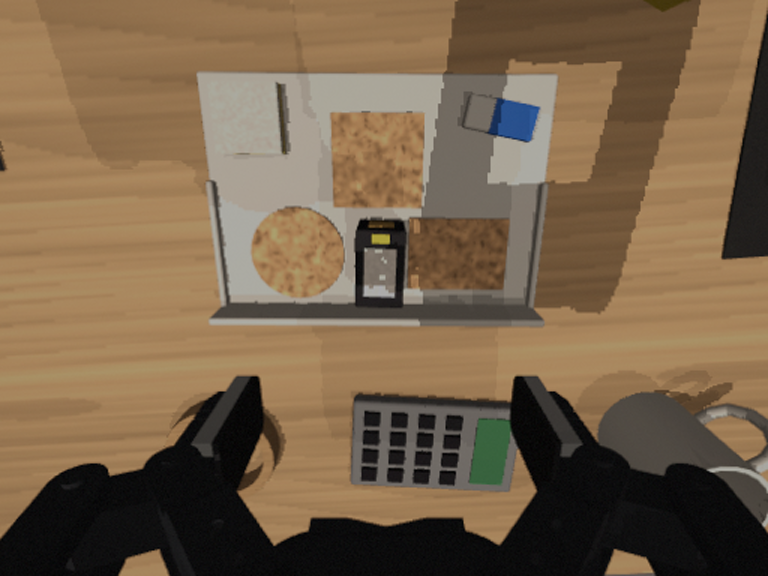

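All three pads show: carton pad at (331-424, 111-207), tub pad centre (298,252), speaker pad (410-507, 218-289). The cartridge top is at (355-406, 231-306).

```bash
python3 - <<'E'
from h import *
D=np.load("w3.npy",allow_pickle=True).item();f,s=D["f"],D["s"]
A=lambda px,z:at(f,np.array(px)/1.5,z,s)[:,:2]
o=A([[198,72],[557,74]],.008)
y=o[1]-o[0];y/=np.linalg.norm(y);x=np.array([y[1],-y[0]]);O=o.mean(0)+.0825*x
print("O",O.round(4),"yaw",np.degrees(np.arctan2(x[1],x[0])))
for n,l in [("carton",(-24,0)),("tub",(45,-62)),("spk",(45,62))]: print(n,(O+l[0]/1e3*x+l[1]/1e3*y).round(4))
for n,q,z in [("cpad",[[331,112],[423,111],[424,206],[335,207]],.011),("tubpad",[[298,252]],.011),("spad",[[409,218],[507,218],[505,290],[408,290]],.011),("cart",[[356,231],[406,231],[403,306],[355,306]],.052)]:
    q=A(q,z);print(n,q.mean(0).round(4),q.round(4).tolist())
E
```

```text
O [ 0.575  -0.0043] yaw -3.840092462484386
carton [ 0.551  -0.0027]
tub [ 0.6157 -0.0692]
spk [0.624  0.0545]
cpad [ 0.5496 -0.0023] [[0.5151, -0.0331], [0.5185, 0.0312], [0.5842, 0.0297], [0.5808, -0.037]]
tubpad [ 0.6134 -0.0691] [[0.6134, -0.0691]]
spad [0.6236 0.0541] [[0.5925, 0.018], [0.5972, 0.092], [0.6547, 0.0919], [0.6498, 0.0146]]
cart [ 0.6199 -0.0053] [[0.5922, -0.0195], [0.5943, 0.0139], [0.6477, 0.0092], [0.6455, -0.0248]]
```

Call:
{"method": "move_arm", "body": {"increments": [{"slide": [0,-0.25,4],"rotation": [0,0,0],"fingers": 8.5},{"slide": [0,0,4.5],"rotation": [0,0,0],"fingers": 8.5},{"slide": [0,0,4],"rotation": [0,0,0],"fingers": 8.5},{"slide": [0,0,3],"rotation": [0,0,0],"fingers": 8.5},{"slide": [0,0,1.7],"rotation": [0,0,0],"fingers": 8.5},{"slide": [0,0,0],"rotation": [0,0,0],"fingers": 6},{"slide": [0,0,0],"rotation": [0,0,0],"fingers": 5},{"slide": [0,0,0],"rotation": [0,0,0],"fingers": 4},{"slide": [0,0,0],"rotation": [0,0,0],"fingers": 2.5},{"slide": [0,0,0],"rotation": [0,0,0],"fingers": 2.5},{"slide": [0,0,0],"rotation": [0,0,0],"fingers": 2.5},{"slide": [0,0,0],"rotation": [0,0,0],"fingers": 2.5},{"slide": [0,0,0],"rotation": [0,0,0],"fingers": 2.5},{"slide": [0,0,0],"rotation": [0,0,0],"fingers": 2.5}], "squeeze": 25}}

```text
t: 25.48
tool_pos: [0.621, -0.005, 0.028]
ee_rot: [[-0.998, 0.061, 0.002], [0.061, 0.998, -0.0], [-0.002, 0.0, -1.0]]
contact_force: [-0.4, 1.2, 7.8]
gripper_width: 0.397
finger_force: 25.1
```

Call:
{"method": "move_arm", "body": {"increments": [{"slide": [0,0,-2],"rotation": [0,0,0],"fingers": 2.5},{"slide": [0,0,-4],"rotation": [0,0,0],"fingers": 2.5},{"slide": [0,0,-4],"rotation": [0,0,0],"fingers": 2.5},{"slide": [0,0,-4],"rotation": [0,0,0],"fingers": 2.5},{"slide": [2.03,-3.94,0],"rotation": [0,0,0],"fingers": 2.5},{"slide": [2.03,-3.94,0],"rotation": [0,0,0],"fingers": 2.5},{"slide": [2.03,-3.94,0],"rotation": [0,0,0],"fingers": 2.5},{"slide": [2.03,-3.94,0],"rotation": [0,0,0],"fingers": 2.5},{"slide": [2.03,-3.94,0],"rotation": [0,0,0],"fingers": 2.5},{"slide": [2.03,-3.94,0],"rotation": [0,0,0],"fingers": 2.5},{"slide": [2.03,-3.94,0],"rotation": [0,0,0],"fingers": 2.5},{"slide": [2.03,-3.94,0],"rotation": [0,0,0],"fingers": 2.5},{"slide": [0,0,0],"rotation": [0,0,0],"fingers": 2.5},{"slide": [0,0,0],"rotation": [0,0,0],"fingers": 2.5}]}}

```text
t: 27.22
tool_pos: [0.4391, -0.3098, 0.1677]
ee_rot: [[-0.998, 0.061, 0.001], [0.061, 0.998, -0.0], [-0.001, -0.0, -1.0]]
contact_force: [-0.0, 0.2, -1.1]
gripper_width: 0.396
finger_force: 25.6
```

```bash
python3 - <<'E'
from h import *
s=arm.get_state();print(s["tool_pos"],s["contact_force"])
f=arm.grab_frame("wrist");save(f,"w4.png",1.5);np.save("w4.npy",dict(f=f,s=s),allow_pickle=True)
E
```

```text
[ 0.43914691 -0.30977263  0.16774987] [-0.00594134  0.19738128 -1.09953742]
```

View pics/w4.png

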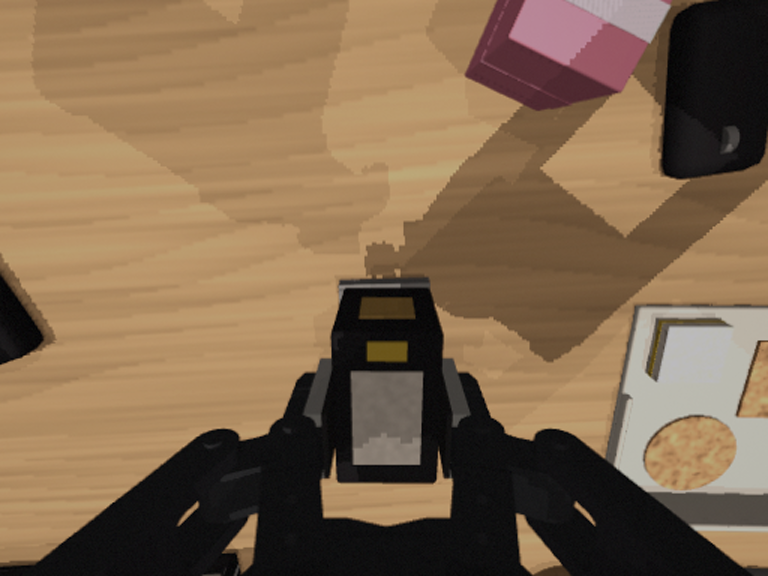

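The cartridge is square in the fingers (331-442, 333-482). The tray's near edge shows behind it at (338,281)-(430,278).

```bash
python3 - <<'E'
from h import *
D=np.load("w4.npy",allow_pickle=True).item();f,s=D["f"],D["s"]
A=lambda px,z:at(f,np.array(px)/1.5,z,s)[:,:2]
q=A([[338,281],[430,278]],.014);print("tray edge",q.round(4).tolist(),q.mean(0).round(4),"centre",(q.mean(0)+[.044,-.0007]).round(4))
q=A([[331,333],[442,333],[436,482],[338,482]],.192);print("cart",q.round(4).tolist(),q.mean(0).round(4))
q=A([[691,452]],.011);print("tubpad",q)
E
```

```text
tray edge [[0.4478, -0.3435], [0.4496, -0.278]] [ 0.4487 -0.3107] centre [ 0.4927 -0.3114]
cart [[0.4092, -0.3232], [0.4112, -0.2904], [0.4656, -0.2937], [0.4635, -0.3265]] [ 0.4374 -0.3085]
tubpad [[ 0.61327869 -0.06915412]]
```

Call:
{"method": "move_arm", "body": {"increments": [{"slide": [-2.8,0.05,0],"rotation": [0,0,0],"fingers": 2.5},{"slide": [-2.8,0.05,0],"rotation": [0,0,-2],"fingers": 2.5},{"slide": [0,0,4],"rotation": [0,0,0],"fingers": 2.5},{"slide": [0,0,4],"rotation": [0,0,0],"fingers": 2.5},{"slide": [0,0,3.5],"rotation": [0,0,0],"fingers": 2.5},{"slide": [0,0,1.5],"rotation": [0,0,0],"fingers": 2.5},{"slide": [0,0,0.6],"rotation": [0,0,0],"fingers": 2.5},{"slide": [0,0,0],"rotation": [0,0,0],"fingers": 2.5},{"slide": [0,0,0],"rotation": [0,0,0],"fingers": 2.5}]}}

```text
t: 28.4
tool_pos: [0.4957, -0.3125, 0.0319]
ee_rot: [[-1.0, 0.026, 0.001], [0.026, 1.0, -0.001], [-0.001, -0.001, -1.0]]
contact_force: [-0.6, 0.1, -0.4]
gripper_width: 0.388
finger_force: 25.6
```

Call:
{"method": "move_arm", "body": {"increments": [{"slide": [0,0,0.4],"rotation": [0,0,0],"fingers": 2.5},{"slide": [0,0,0.3],"rotation": [0,0,0],"fingers": 2.5},{"slide": [0,0,0.05],"rotation": [0,0,0],"fingers": 2.5},{"slide": [0,0,0],"rotation": [0,0,0],"fingers": 2.5},{"slide": [0,0,0],"rotation": [0,0,0],"fingers": 5.5},{"slide": [0,0,0],"rotation": [0,0,0],"fingers": 8.5},{"slide": [0,0,0],"rotation": [0,0,0],"fingers": 8.5},{"slide": [0,0,-2],"rotation": [0,0,0],"fingers": 8.5},{"slide": [0,0,-4],"rotation": [0,0,0],"fingers": 8.5},{"slide": [2,0,-4],"rotation": [0,0,0],"fingers": 8.5},{"slide": [2,0,-4],"rotation": [0,0,0],"fingers": 8.5},{"slide": [0,0,-4],"rotation": [0,0,0],"fingers": 8.5},{"slide": [0,0,0],"rotation": [0,0,0],"fingers": 8.5},{"slide": [0,0,0],"rotation": [0,0,0],"fingers": 8.5}]}}

```text
t: 30.15
tool_pos: [0.4549, -0.3109, 0.2029]
ee_rot: [[-1.0, 0.026, -0.0], [0.026, 1.0, 0.0], [0.0, 0.0, -1.0]]
contact_force: [0.7, 0.1, -0.1]
gripper_width: 0.995
finger_force: 0.0
```

```bash
python3 - <<'E'
from h import *
s=arm.get_state();print(s["tool_pos"],s["contact_force"])
f=arm.grab_frame("wrist");save(f,"w5.png",1.5);np.save("w5.npy",dict(f=f,s=s),allow_pickle=True)
g=arm.grab_frame("scene");save(g,"s5.png",1.5)
E
```

```text
[ 0.45486374 -0.31093203  0.2028979 ] [ 0.65512912  0.05047692 -0.07282417]
```

View pics/w5.png

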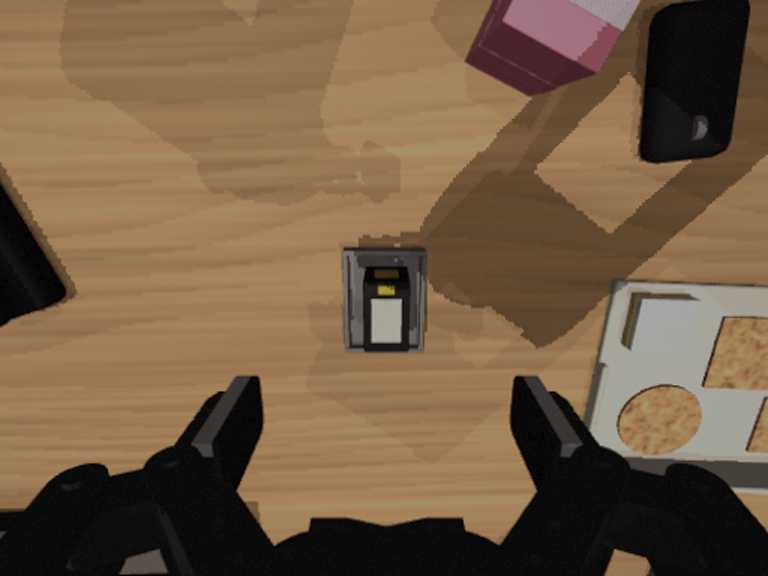

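View pics/s5.png

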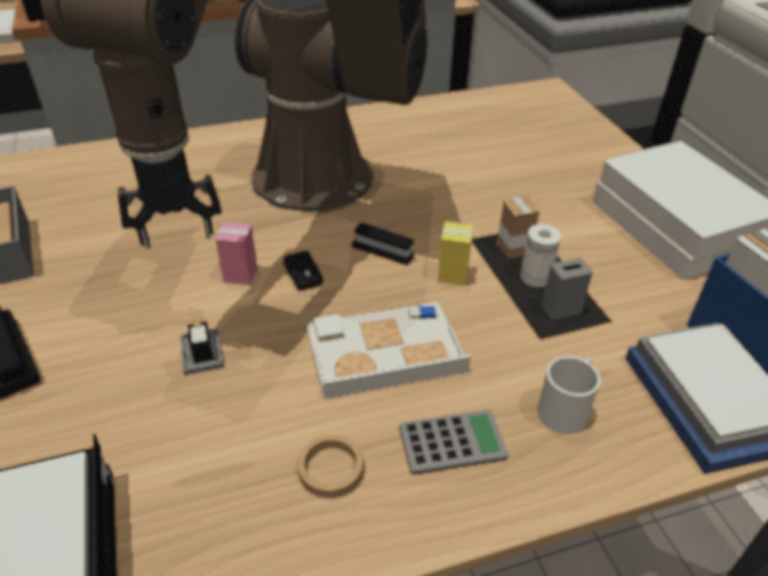

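The cartridge lies in the tray at (387,315) inside (343-427, 247-352), and the three things stand on the mat. Checking how well the cartridge is centred.

```bash
python3 - <<'E'
from h import *
D=np.load("w5.npy",allow_pickle=True).item();f,s=D["f"],D["s"]
A=lambda px,z:at(f,np.array(px)/1.5,z,s)[:,:2]
for n,q,z in [("tray",[[343,248],[427,247],[424,352],[345,352]],.014),("cart",[[364,282],[410,282],[407,351],[365,351]],.048)]:
    q=A(q,z);print(n,q.mean(0).round(4),q.round(4).tolist())
E
```

```text
tray [ 0.4942 -0.3118] [[0.4488, -0.343], [0.4497, -0.2778], [0.54, -0.28], [0.5382, -0.3465]]
cart [ 0.4939 -0.3105] [[0.4662, -0.3258], [0.4671, -0.2929], [0.5217, -0.2957], [0.5208, -0.3274]]
```

Call:
{"method": "move_arm", "body": {"increments": [{"slide": [0,0,0],"rotation": [0,0,2],"fingers": 8.5},{"slide": [-0.66,4.68,0],"rotation": [0,0,0],"fingers": 8.5},{"slide": [-0.66,4.68,0],"rotation": [0,0,0],"fingers": 8.5},{"slide": [-0.66,4.68,0],"rotation": [0,0,0],"fingers": 8.5},{"slide": [-0.66,4.68,0],"rotation": [0,0,0],"fingers": 8.5},{"slide": [-0.66,4.68,0],"rotation": [0,0,0],"fingers": 8.5},{"slide": [-0.66,4.68,0],"rotation": [0,0,0],"fingers": 8.5},{"slide": [-0.66,4.68,0],"rotation": [0,0,0],"fingers": 8.5},{"slide": [-0.66,4.68,0],"rotation": [0,0,0],"fingers": 8.5},{"slide": [-0.66,4.68,0],"rotation": [0,0,0],"fingers": 8.5},{"slide": [-0.66,4.68,0],"rotation": [0,0,0],"fingers": 8.5},{"slide": [-0.66,4.68,0],"rotation": [0,0,0],"fingers": 8.5},{"slide": [-0.66,4.68,0],"rotation": [0,0,0],"fingers": 8.5},{"slide": [-0.66,4.68,0],"rotation": [0,0,0],"fingers": 8.5},{"slide": [-0.66,4.68,0],"rotation": [0,0,0],"fingers": 8.5},{"slide": [0,0,0],"rotation": [0,0,0],"fingers": 8.54},{"slide": [0,0,0],"rotation": [0,0,0],"fingers": 8.54},{"slide": [0,0,0],"rotation": [0,0,0],"fingers": 8.54}]}}

```text
t: 32.5
tool_pos: [0.5867, 0.3363, 0.203]
ee_rot: [[-0.998, 0.062, -0.001], [0.062, 0.998, -0.001], [0.001, -0.001, -1.0]]
contact_force: [-0.0, -0.9, 0.2]
gripper_width: 1.002
finger_force: 0.0
```

Within 1.5 mm of the release pose; going down on the speaker.

Call:
{"method": "move_arm", "body": {"increments": [{"slide": [0,0.1,4],"rotation": [0,0,0],"fingers": 8.54},{"slide": [0,0,4],"rotation": [0,0,0],"fingers": 8.54},{"slide": [0,0,3],"rotation": [0,0,0],"fingers": 8.54},{"slide": [0,0,2],"rotation": [0,0,0],"fingers": 8.54},{"slide": [0,0,1.4],"rotation": [0,0,0],"fingers": 8.54},{"slide": [0,0,0],"rotation": [0,0,0],"fingers": 8.54},{"slide": [0,0,0],"rotation": [0,0,0],"fingers": 5.4},{"slide": [0,0,0],"rotation": [0,0,0],"fingers": 5.4},{"slide": [0,0,0],"rotation": [0,0,0],"fingers": 5.4},{"slide": [0,0,0],"rotation": [0,0,0],"fingers": 5.4},{"slide": [0,0,0],"rotation": [0,0,0],"fingers": 5.4}], "squeeze": 40}}

```text
t: 33.88
tool_pos: [0.5877, 0.3385, 0.0606]
ee_rot: [[-0.998, 0.06, 0.002], [0.06, 0.998, 0.001], [-0.002, 0.001, -1.0]]
contact_force: [0.1, -2.2, 6.3]
gripper_width: 0.751
finger_force: 43.3
```

Call:
{"method": "move_arm", "body": {"increments": [{"slide": [0,0,-2],"rotation": [0,0,0],"fingers": 5.4},{"slide": [0,0,-4],"rotation": [0,0,0],"fingers": 5.4},{"slide": [0,0,-4],"rotation": [0,0,0],"fingers": 5.4},{"slide": [0,0,-3],"rotation": [0,0,0],"fingers": 5.4},{"slide": [-0.77,-4.01,0],"rotation": [0,0,0],"fingers": 5.4},{"slide": [-0.77,-4.01,0],"rotation": [0,0,0],"fingers": 5.4},{"slide": [-0.77,-4.01,0],"rotation": [0,0,0],"fingers": 5.4},{"slide": [-0.77,-4.01,0],"rotation": [0,0,0],"fingers": 5.4},{"slide": [-0.77,-4.01,0],"rotation": [0,0,0],"fingers": 5.4},{"slide": [-0.77,-4.01,0],"rotation": [0,0,0],"fingers": 5.4},{"slide": [-0.77,-4.01,0],"rotation": [0,0,0],"fingers": 5.4},{"slide": [0,0,0],"rotation": [0,0,0],"fingers": 5.4},{"slide": [0,0,4],"rotation": [0,0,0],"fingers": 5.4},{"slide": [0,0,4],"rotation": [0,0,0],"fingers": 5.4},{"slide": [0,0,2.5],"rotation": [0,0,0],"fingers": 5.4},{"slide": [0,0,1.2],"rotation": [0,0,0],"fingers": 5.4},{"slide": [0,0,0],"rotation": [0,0,0],"fingers": 5.4},{"slide": [0,0,0],"rotation": [0,0,0],"fingers": 5.4}]}}

```text
t: 36.12
tool_pos: [0.6246, 0.0551, 0.0736]
ee_rot: [[-0.998, 0.06, 0.002], [0.06, 0.998, 0.0], [-0.002, 0.0, -1.0]]
contact_force: [0.3, 0.5, -1.8]
gripper_width: 0.751
finger_force: 44.8
```

Call:
{"method": "move_arm", "body": {"increments": [{"slide": [0,-0.05,0.3],"rotation": [0,0,0],"fingers": 5.4},{"slide": [0,0,0.2],"rotation": [0,0,0],"fingers": 5.4},{"slide": [0,0,0.05],"rotation": [0,0,0],"fingers": 5.4},{"slide": [0,0,0],"rotation": [0,0,0],"fingers": 5.4}]}}

```text
t: 36.62
tool_pos: [0.6245, 0.054, 0.0684]
ee_rot: [[-0.998, 0.061, 0.002], [0.061, 0.998, -0.0], [-0.002, -0.0, -1.0]]
contact_force: [-4.0, -4.4, 18.0]
gripper_width: 0.752
finger_force: 44.1
```

Call:
{"method": "move_arm", "body": {"increments": [{"slide": [0,0,-0.1],"rotation": [0,0,0],"fingers": 5.4},{"slide": [0,0,0],"rotation": [0,0,0],"fingers": 8.54},{"slide": [0,0,0],"rotation": [0,0,0],"fingers": 8.54},{"slide": [0,0,0],"rotation": [0,0,0],"fingers": 8.54},{"slide": [0,0,-2],"rotation": [0,0,0],"fingers": 8.54},{"slide": [0,0,-3.5],"rotation": [0,0,0],"fingers": 8.54},{"slide": [0,0,-4],"rotation": [0,0,0],"fingers": 8.54},{"slide": [0,0,-4],"rotation": [0,0,0],"fingers": 8.54},{"slide": [2.21,3.9,0],"rotation": [0,0,0],"fingers": 8.54},{"slide": [2.21,3.9,0],"rotation": [0,0,0],"fingers": 8.54},{"slide": [2.21,3.9,0],"rotation": [0,0,0],"fingers": 8.54},{"slide": [2.21,3.9,0],"rotation": [0,0,0],"fingers": 8.54},{"slide": [2.21,3.9,0],"rotation": [0,0,0],"fingers": 8.54},{"slide": [2.21,3.9,0],"rotation": [0,0,0],"fingers": 8.54},{"slide": [2.21,3.9,0],"rotation": [0,0,0],"fingers": 8.54},{"slide": [0,0,0],"rotation": [0,0,0],"fingers": 8.54},{"slide": [0,0,0],"rotation": [0,0,0],"fingers": 8.54},{"slide": [0,0,0],"rotation": [0,0,0],"fingers": 8.54}]}}

```text
t: 38.88
tool_pos: [0.4863, 0.3354, 0.2027]
ee_rot: [[-0.998, 0.062, -0.0], [0.062, 0.998, -0.0], [0.0, -0.0, -1.0]]
contact_force: [-0.4, -0.2, -0.4]
gripper_width: 0.999
finger_force: 0.0
```

Call:
{"method": "move_arm", "body": {"increments": [{"slide": [0,0,4],"rotation": [0,0,0],"fingers": 8.54},{"slide": [0,0,4],"rotation": [0,0,0],"fingers": 8.54},{"slide": [0,0,3],"rotation": [0,0,0],"fingers": 8.54},{"slide": [0,0,2],"rotation": [0,0,0],"fingers": 8.54},{"slide": [0,0,1.4],"rotation": [0,0,0],"fingers": 8.54},{"slide": [0,0,0],"rotation": [0,0,0],"fingers": 8.54},{"slide": [0,0,0],"rotation": [0,0,0],"fingers": 5},{"slide": [0,0,0],"rotation": [0,0,0],"fingers": 5},{"slide": [0,0,0],"rotation": [0,0,0],"fingers": 5},{"slide": [0,0,0],"rotation": [0,0,0],"fingers": 5},{"slide": [0,0,0],"rotation": [0,0,0],"fingers": 5},{"slide": [0,0,0],"rotation": [0,0,0],"fingers": 5}], "squeeze": 40}}

```text
t: 40.38
tool_pos: [0.4864, 0.3364, 0.0598]
ee_rot: [[-0.998, 0.06, 0.001], [0.06, 0.998, 0.001], [-0.001, 0.001, -1.0]]
contact_force: [0.2, -3.4, 7.7]
gripper_width: 0.687
finger_force: 41.9
```

Call:
{"method": "move_arm", "body": {"increments": [{"slide": [0,0,-2],"rotation": [0,0,0],"fingers": 5},{"slide": [0,0,-4],"rotation": [0,0,0],"fingers": 5},{"slide": [0,0,-4],"rotation": [0,0,0],"fingers": 5},{"slide": [0,0,-4],"rotation": [0,0,0],"fingers": 5},{"slide": [-1.53,-3.96,0],"rotation": [0,0,0],"fingers": 5},{"slide": [-1.53,-3.96,0],"rotation": [0,0,0],"fingers": 5},{"slide": [-1.53,-3.96,0],"rotation": [0,0,0],"fingers": 5},{"slide": [-1.53,-3.96,0],"rotation": [0,0,0],"fingers": 5},{"slide": [-1.53,-3.96,0],"rotation": [0,0,0],"fingers": 5},{"slide": [-1.53,-3.96,0],"rotation": [0,0,0],"fingers": 5},{"slide": [-1.53,-3.96,0],"rotation": [0,0,0],"fingers": 5},{"slide": [-1.53,-3.96,0],"rotation": [0,0,0],"fingers": 5},{"slide": [-1.53,-3.96,0],"rotation": [0,0,0],"fingers": 5},{"slide": [-1.53,-3.96,0],"rotation": [0,0,0],"fingers": 5},{"slide": [0,0,0],"rotation": [0,0,0],"fingers": 5},{"slide": [0,0,4],"rotation": [0,0,0],"fingers": 5},{"slide": [0,0,4],"rotation": [0,0,0],"fingers": 5},{"slide": [0,0,3],"rotation": [0,0,0],"fingers": 5},{"slide": [0,0,1.8],"rotation": [0,0,0],"fingers": 5},{"slide": [0,0,0],"rotation": [0,0,0],"fingers": 5}]}}

```text
t: 42.88
tool_pos: [0.614, -0.0679, 0.0702]
ee_rot: [[-0.998, 0.06, -0.002], [0.06, 0.998, 0.0], [0.002, 0.0, -1.0]]
contact_force: [-0.5, -0.1, -1.6]
gripper_width: 0.688
finger_force: 44.2
```

Call:
{"method": "move_arm", "body": {"increments": [{"slide": [0,0,0],"rotation": [0,0,0],"fingers": 5}]}}

```text
t: 43.0
tool_pos: [0.6154, -0.0683, 0.0719]
ee_rot: [[-0.998, 0.06, 0.001], [0.06, 0.998, -0.0], [-0.001, -0.0, -1.0]]
contact_force: [0.8, 0.5, -2.0]
gripper_width: 0.687
finger_force: 44.2
```

Call:
{"method": "move_arm", "body": {"increments": [{"slide": [0,-0.05,0.3],"rotation": [0,0,0],"fingers": 5},{"slide": [0,0,0.1],"rotation": [0,0,0],"fingers": 5},{"slide": [0,0,0],"rotation": [0,0,0],"fingers": 5}]}}

```text
t: 43.38
tool_pos: [0.6152, -0.069, 0.0678]
ee_rot: [[-0.998, 0.061, 0.002], [0.061, 0.998, -0.0], [-0.002, -0.0, -1.0]]
contact_force: [-1.2, 0.3, 7.0]
gripper_width: 0.682
finger_force: 44.7
```

Call:
{"method": "move_arm", "body": {"increments": [{"slide": [0,0,0],"rotation": [0,0,0],"fingers": 8.54},{"slide": [0,0,0],"rotation": [0,0,0],"fingers": 8.54},{"slide": [0,0,0],"rotation": [0,0,0],"fingers": 8.54},{"slide": [0,0,-2],"rotation": [0,0,0],"fingers": 8.54},{"slide": [0,0,-3.5],"rotation": [0,0,0],"fingers": 8.54},{"slide": [0,0,-4],"rotation": [0,0,0],"fingers": 8.54},{"slide": [0,0,-4],"rotation": [0,0,0],"fingers": 8.54},{"slide": [2.49,3.9,0],"rotation": [0,0,0],"fingers": 8.54},{"slide": [2.49,3.9,0],"rotation": [0,0,0],"fingers": 8.54},{"slide": [2.49,3.9,0],"rotation": [0,0,0],"fingers": 8.54},{"slide": [2.49,3.9,0],"rotation": [0,0,0],"fingers": 8.54},{"slide": [2.49,3.9,0],"rotation": [0,0,0],"fingers": 8.54},{"slide": [2.49,3.9,0],"rotation": [0,0,0],"fingers": 8.54},{"slide": [2.49,3.9,0],"rotation": [0,0,0],"fingers": 8.54},{"slide": [2.49,3.9,0],"rotation": [0,0,0],"fingers": 8.54},{"slide": [2.49,3.9,0],"rotation": [0,0,0],"fingers": 8.54},{"slide": [2.49,3.9,0],"rotation": [0,0,0],"fingers": 8.54},{"slide": [0,0,0],"rotation": [0,0,0],"fingers": 8.54},{"slide": [0,0,0],"rotation": [0,0,0],"fingers": 8.54},{"slide": [0,0,0],"rotation": [0,0,0],"fingers": 8.54}]}}

```text
t: 45.88
tool_pos: [0.3901, 0.3348, 0.2018]
ee_rot: [[-0.998, 0.062, -0.0], [0.062, 0.998, -0.0], [0.0, -0.0, -1.0]]
contact_force: [0.5, 0.4, 0.6]
gripper_width: 0.996
finger_force: 0.0
```

Call:
{"method": "move_arm", "body": {"increments": [{"slide": [0,0,4],"rotation": [0,0,0],"fingers": 8.54},{"slide": [0,0,4],"rotation": [0,0,0],"fingers": 8.54},{"slide": [0,0,3],"rotation": [0,0,0],"fingers": 8.54},{"slide": [0,0,2],"rotation": [0,0,0],"fingers": 8.54},{"slide": [0,0,1.2],"rotation": [0,0,0],"fingers": 8.54},{"slide": [0,0,0],"rotation": [0,0,0],"fingers": 8.54},{"slide": [0,0,0],"rotation": [0,0,0],"fingers": 4.5},{"slide": [0,0,0],"rotation": [0,0,0],"fingers": 4.5},{"slide": [0,0,0],"rotation": [0,0,0],"fingers": 4.5},{"slide": [0,0,0],"rotation": [0,0,0],"fingers": 4.5},{"slide": [0,0,0],"rotation": [0,0,0],"fingers": 4.5},{"slide": [0,0,0],"rotation": [0,0,0],"fingers": 4.5}], "squeeze": 40}}

```text
t: 47.38
tool_pos: [0.3901, 0.3357, 0.0608]
ee_rot: [[-0.998, 0.06, 0.001], [0.06, 0.998, 0.001], [-0.001, 0.001, -1.0]]
contact_force: [0.5, -2.5, 7.6]
gripper_width: 0.635
finger_force: 39.9
```

Call:
{"method": "move_arm", "body": {"increments": [{"slide": [0,0,-2],"rotation": [0,0,0],"fingers": 4.5},{"slide": [0,0,-4],"rotation": [0,0,0],"fingers": 4.5},{"slide": [0,0,-4],"rotation": [0,0,0],"fingers": 4.5},{"slide": [0,0,-5],"rotation": [0,0,0],"fingers": 4.5},{"slide": [-1.8,-3.28,0],"rotation": [0,0,0],"fingers": 4.5},{"slide": [-1.8,-3.28,0],"rotation": [0,0,0],"fingers": 4.5},{"slide": [-1.8,-3.28,0],"rotation": [0,0,0],"fingers": 4.5},{"slide": [-1.8,-3.28,0],"rotation": [0,0,0],"fingers": 4.5},{"slide": [-1.8,-3.28,0],"rotation": [0,0,0],"fingers": 4.5},{"slide": [-1.8,-3.28,0],"rotation": [0,0,0],"fingers": 4.5},{"slide": [-1.8,-3.28,0],"rotation": [0,0,0],"fingers": 4.5},{"slide": [-1.8,-3.28,0],"rotation": [0,0,0],"fingers": 4.5},{"slide": [-1.8,-3.28,0],"rotation": [0,0,0],"fingers": 4.5},{"slide": [-1.8,-3.28,0],"rotation": [0,0,0],"fingers": 4.5},{"slide": [0,0,0],"rotation": [0,0,0],"fingers": 4.5},{"slide": [0,0,4],"rotation": [0,0,0],"fingers": 4.5},{"slide": [0,0,4],"rotation": [0,0,0],"fingers": 4.5},{"slide": [0,0,3.8],"rotation": [0,0,0],"fingers": 4.5},{"slide": [0,0,2],"rotation": [0,0,0],"fingers": 4.5},{"slide": [0,0,0],"rotation": [0,0,0],"fingers": 4.5}]}}

```text
t: 49.88
tool_pos: [0.5483, -0.0022, 0.071]
ee_rot: [[-0.998, 0.06, -0.002], [0.06, 0.998, 0.0], [0.002, 0.0, -1.0]]
contact_force: [0.3, 0.9, -1.3]
gripper_width: 0.635
finger_force: 41.6
```

Call:
{"method": "move_arm", "body": {"increments": [{"slide": [0,0,0],"rotation": [0,0,0],"fingers": 4.5}]}}

```text
t: 50.0
tool_pos: [0.5499, -0.0025, 0.0728]
ee_rot: [[-0.998, 0.06, 0.001], [0.06, 0.998, -0.0], [-0.001, 0.0, -1.0]]
contact_force: [-0.5, 0.0, -0.5]
gripper_width: 0.636
finger_force: 41.6
```

Call:
{"method": "move_arm", "body": {"increments": [{"slide": [0,0,0.3],"rotation": [0,0,0],"fingers": 4.5},{"slide": [0,0,0.1],"rotation": [0,0,0],"fingers": 4.5},{"slide": [0,0,0],"rotation": [0,0,0],"fingers": 4.5}]}}

```text
t: 50.38
tool_pos: [0.5501, -0.0028, 0.0686]
ee_rot: [[-0.998, 0.061, 0.001], [0.061, 0.998, -0.0], [-0.001, -0.0, -1.0]]
contact_force: [-0.7, -0.1, 5.4]
gripper_width: 0.636
finger_force: 42.1
```

Call:
{"method": "move_arm", "body": {"increments": [{"slide": [0,0,0],"rotation": [0,0,0],"fingers": 8.54},{"slide": [0,0,0],"rotation": [0,0,0],"fingers": 8.54},{"slide": [0,0,0],"rotation": [0,0,0],"fingers": 8.54},{"slide": [0,0,-2],"rotation": [0,0,0],"fingers": 8.54},{"slide": [0,0,-3.5],"rotation": [0,0,0],"fingers": 8.54},{"slide": [0,0,-4],"rotation": [0,0,0],"fingers": 8.54},{"slide": [0,0,-4],"rotation": [0,0,0],"fingers": 8.54},{"slide": [0,0,-4],"rotation": [0,0,0],"fingers": 8.54},{"slide": [0,0,-4],"rotation": [0,0,0],"fingers": 8.54},{"slide": [2.5,0,-3],"rotation": [0,0,0],"fingers": 8.54},{"slide": [2.5,0,-2],"rotation": [0,0,0],"fingers": 8.54},{"slide": [0,0,0],"rotation": [0,0,0],"fingers": 8.54},{"slide": [0,0,0],"rotation": [0,0,0],"fingers": 8.54},{"slide": [0,0,0],"rotation": [0,0,0],"fingers": 8.54}]}}

```text
t: 52.12
tool_pos: [0.4998, 0.0002, 0.332]
ee_rot: [[-0.998, 0.061, -0.001], [0.061, 0.998, 0.0], [0.001, 0.0, -1.0]]
contact_force: [0.3, -0.2, 0.1]
gripper_width: 1.003
finger_force: 0.0
```

```bash
python3 - <<'E'
from h import *
s=arm.get_state();print(s["tool_pos"],s["contact_force"])
f=arm.grab_frame("wrist")
O=np.array([.575,-.0043]);a=np.radians(-3.84);x=np.array([np.cos(a),np.sin(a)]);y=np.array([-x[1],x[0]])
im=cv2.resize(f["image"][:,:,::-1],None,fx=2,fy=2,interpolation=cv2.INTER_CUBIC)
def box(cx,cy,a,b,z,c):
    P=np.array([np.r_[O+(cx+i*a/2)/1e3*x+(cy+j*b/2)/1e3*y,z] for i,j in [(1,1),(1,-1),(-1,-1),(-1,1)]])
    cv2.polylines(im,[np.round((proj(f,P,s)+.5)*2).astype(int)],True,c,1)
box(5,0,175,250,.008,(0,0,255));box(-24,0,66,66,.011,(0,255,0));box(45,62,56,76,.011,(0,255,0));box(45,-62,72,72,.011,(0,255,0))
box(-24,0,54,54,.119,(255,0,255));box(45,62,44,64,.115,(255,0,255));box(45,-62,60,60,.117,(255,0,255))
cv2.imwrite("pics/w6.png",cv2.resize(im[250:560,340:720],None,fx=1.8,fy=1.8))
g=arm.grab_frame("scene");save(g,"s6.png",2,(100,100,450,340))
E
```

```text
[4.99802584e-01 2.31827847e-04 3.31973375e-01] [ 0.26620266 -0.17168434  0.09359064]
```

View pics/w6.png

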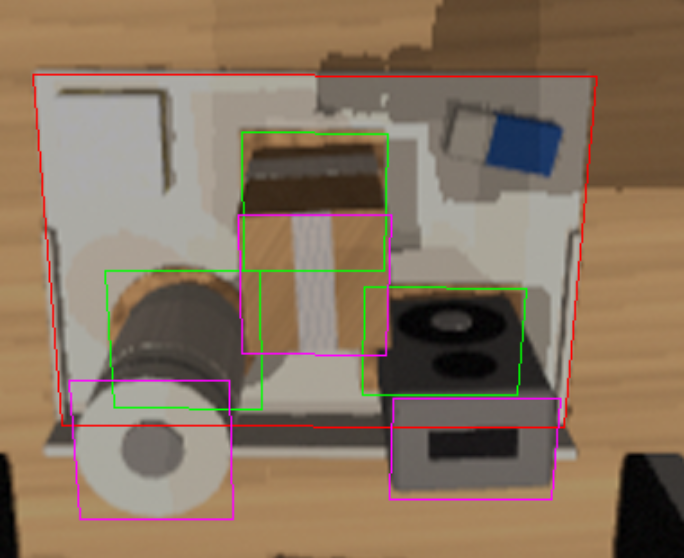

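View pics/s6.png

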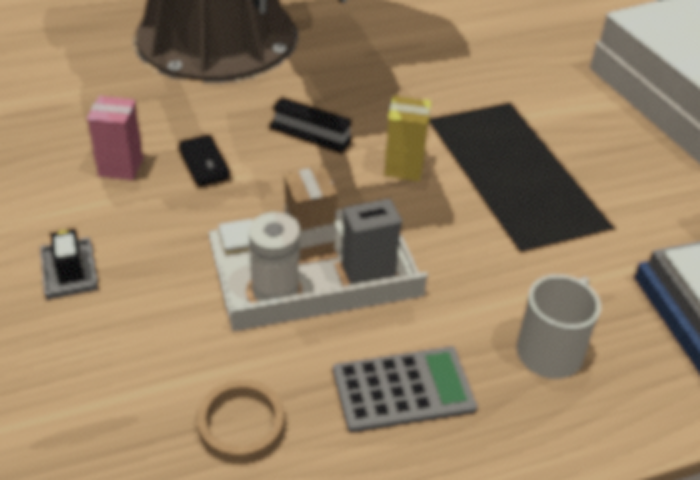

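In the overlay, the tops of all three things (crop centres (315,282), (153,450) and (473,445)) lie within about 4 mm of the pad models. In the scene view everything is upright and the cartridge is in the tray at (67,258). Handing in.

```bash
python3 -c "
from plant import arm
print(arm.finish_job())"
```

```text
the job is handed in; nothing more can be done
None
```

The job is handed in at about 52 s: the cartridge lies upright in the tray, within about 2 mm of its centre, and the tub, carton and speaker stand upright on their own cork pads, within about 4 mm by the last wrist picture; the hand-in returned no verdict.

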